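# Sort the hen's and duck eggs into full holders and stack the emptied ones

## Robot

A 6-joint arm with a two-finger parallel gripper is mounted at the origin on a cart in front of the work surface, level with it; the furniture and walls round the work are solid. World frame = base frame: x ahead of the robot, y to its left, z up, the work surface at z = 0. Lengths are in m, angles in rad, forces in N, time in s.
With the tool pointing down it reaches from about 0.425 to 0.925 m from the base axis. Payload 12.5 kg.
Tool frame: the origin (TCP) lies between the finger pads; the fingertips stand bot.tcp_to_tips ahead of it and the grasp point (between the pads) lies 5 mm behind it (bot.tcp_to_tips is the distance from the TCP to the fingertips, in m); z points along the fingers, y is the line along which they close (so a half turn about z gives the same grasp; the last joint's range is limited). The gripper opens to 85 mm and grips with 20 to 120 N. Pads are 22 mm wide; open, the fingers measure 114 mm over their backs; the gripper's body (76 mm by 85 mm) begins 54 mm behind the grasp point. The pads swing forward as they close: fully open they stand 13 mm farther back than shut.
Start: joints at [-1.299, 0.491, 1.559, -0, 1.092, -0.106], TCP at [0.231, -0.581, 0.245] pointing down, gripper open.
Joint ranges: [-3.1, 3.1], [-0.84, 2.19], [0.05, 2.79], [-1.13, 4.28], [0.06, 2.93], [-2.69, 2.69]. Speed limits (rad/s): [2.22, 2.22, 2.79, 3.14, 3.14, 3.14].

## Interface

Orientations are given as a unit quaternion [x, y, z, w].
In Python, from workcell import bot, ik, capture gives the robot as it stands. Calls block until the motion is done:
- bot.reach(position, orientation): joint-space move of the TCP to a pose.
- bot.move_straight(position, rot=None, feed=0.15): straight line of the TCP; rot=None keeps the orientation; feed is the mean speed in m/s.
- bot.move_j(angles): joint-space move.
- bot.open_jaws() and bot.close_gripper(effort=None): open the fingers fully, or close them until they stop; effort is the grip in N (None keeps the last).
- bot.sleep(seconds).
- ik(position, orientation): joint angles nearest the present ones, or None.
- bot.get_obs(): the state.
- capture(name): name is "scene" or "top"; returns a dict with "img" (420x560x3 uint8, blue, green, red), "mtx" (3x3 intrinsics, pixels), "cam_to_world" (4x4, takes a point from camera to world coordinates). Camera axes: x right, y down, z forward; pixel columns grow to the right and rows downward; lengths in m; the calibration is good to about 2 mm. A picture is of the moment at which its call begins. There is no depth.
A pose or a line that the arm cannot do raises bot.MotionError and nothing moves.
- bot.sign_off(): hands the job in; it is judged then, once.
The state is a dict: "time": time; "joint_pos": joint angles; "joint_velocities": joint speeds; "joint_efforts": joint torques, N m; "position": TCP position; "ee_rot": TCP orientation; "wrist_force": force on the tool from outside, world axes, zero at the start; "wrist_torque": the same for the moment, N m; "width": opening from 0.0 (shut) to 1.0 (fully open); "gripper_force": force on a finger pad.
Only numpy, scipy, OpenCV 4.12 (cv2) and the standard library are available. Lean on these libraries where they do the work, as an engineer would, in place of code of your own. Each camera call takes 0.05 s, during which the arm holds its last target. There are 200 camera calls.

## Task

Tidy the eggs for the fridge: move the eggs out of the two grey holders, the brown hen's eggs into the free cups of the yellow holder and the larger white duck eggs into the free cups of the blue holder, so that each is full of one kind, every egg standing pointed end down in its cup. They are raw, so set them down rather than let them drop, and tip none over. Then stack the two emptied grey holders, either one squarely on the other so that its feet nest in the cups below.

Things in the scene. Friction and masses are not known exactly. Their poses are not given: they have to be found in the camera images.
- yellow_holder: Yellow plastic egg holder (hen's eggs), loose, 0.12 kg, 176 mm long, 60 wide, 22 high, three round cups in a row. Origin: centre of its underside, on the worktop; x along the row, y across, z up. Cups at x = -58, 0, 58 mm, y = 0: 39 mm wide at the top face (z = 22), floor at z = 8 mm, on which the egg's tip stands. One cup holds hen_egg_3, two are free.
- blue_holder: Blue plastic egg holder (duck eggs); size, mass, cups, origin and axes are those of yellow_holder. One cup holds duck_egg_3, two are free.
- grey_holder_1: Grey plastic egg holder; size, mass, cups, origin and axes as yellow_holder; two eggs in it at the start. Straight upright long sides (z 8 to 22 mm) to grip across its middle, 60 mm. Under each cup a round foot, 30 mm wide, 8 high, tip bevelled: on another empty holder, rows parallel, the feet drop into its cups (4.5 mm play) and the upper origin is 14 mm above the lower.
- grey_holder_2: Grey plastic egg holder, the same as grey_holder_1 in everything; two eggs in it at the start.
- hen_egg_1: Brown hen's egg, 44 mm across, 57 mm long, widest 32 mm above the origin, 60 g (+-25 %). Origin: tip of the pointed end, down at the start; z along the egg, up out of the blunt end. Starts in a cup of a grey holder.
- hen_egg_2: Brown hen's egg, 44 mm across, 57 mm long, widest 32 mm above the origin, 60 g (+-25 %). Origin: tip of the pointed end, down at the start; z along the egg, up out of the blunt end. Starts in a cup of a grey holder.
- duck_egg_1: White duck egg, 47 mm across, 64 mm long, widest 36 mm above the origin, 75 g (+-25 %). Origin: tip of the pointed end, down at the start; z along the egg, up out of the blunt end. Starts in a cup of a grey holder.
- duck_egg_2: White duck egg, 47 mm across, 64 mm long, widest 36 mm above the origin, 75 g (+-25 %). Origin: tip of the pointed end, down at the start; z along the egg, up out of the blunt end. Starts in a cup of a grey holder.
- hen_egg_3: Brown hen's egg, 44 mm across, 57 mm long, widest 32 mm above the origin, 60 g (+-25 %). Origin: tip of the pointed end, down at the start; z along the egg, up out of the blunt end. Already in its cup in the yellow holder.
- duck_egg_3: White duck egg, 47 mm across, 64 mm long, widest 36 mm above the origin, 75 g (+-25 %). Origin: tip of the pointed end, down at the start; z along the egg, up out of the blunt end. Already in its cup in the blue holder.
There are look-alikes about, which are no part of the job. Leave any orange look-alike of the hen_egg_1 alone.

How it is judged:
At the end, for the whole second after the job is handed in: All brown eggs in cups of the yellow holder, all white ones in cups of the blue (tips 3 to 14 mm above its underside, leaning under 0.35 rad); one grey holder nested on the other (centres within 10 mm, rows parallel within 0.12 rad, 10 to 18 mm higher); holders level within 0.08 rad; all at rest (x of hen_egg_1 in the frame of yellow_holder between -0.073 and 0.073 m and y of hen_egg_1 in the frame of yellow_holder between -0.015 and 0.015 m and z of hen_egg_1 in the frame of yellow_holder between 0.003 and 0.014 m and angle between each of hen_egg_1, hen_egg_2, hen_egg_3, duck_egg_1, duck_egg_2, duck_egg_3's own z axis and vertical below 0.35 rad and x of hen_egg_2 in the frame of yellow_holder between -0.073 and 0.073 m and y of hen_egg_2 in the frame of yellow_holder between -0.015 and 0.015 m and z of hen_egg_2 in the frame of yellow_holder between 0.003 and 0.014 m and x of hen_egg_3 in the frame of yellow_holder between -0.073 and 0.073 m and y of hen_egg_3 in the frame of yellow_holder between -0.015 and 0.015 m and z of hen_egg_3 in the frame of yellow_holder between 0.003 and 0.014 m and x of duck_egg_1 in the frame of blue_holder between -0.073 and 0.073 m and y of duck_egg_1 in the frame of blue_holder between -0.015 and 0.015 m and z of duck_egg_1 in the frame of blue_holder between 0.003 and 0.014 m and x of duck_egg_2 in the frame of blue_holder between -0.073 and 0.073 m and y of duck_egg_2 in the frame of blue_holder between -0.015 and 0.015 m and z of duck_egg_2 in the frame of blue_holder between 0.003 and 0.014 m and x of duck_egg_3 in the frame of blue_holder between -0.073 and 0.073 m and y of duck_egg_3 in the frame of blue_holder between -0.015 and 0.015 m and z of duck_egg_3 in the frame of blue_holder between 0.003 and 0.014 m and ((horizontal distance between grey_holder_1 and grey_holder_2 below 0.01 m and z of grey_holder_1 in the frame of grey_holder_2 between 0.01 and 0.018 m and angle between the x axis of grey_holder_1 and the x axis of grey_holder_2, either way round below 0.12 rad) or (horizontal distance between grey_holder_2 and grey_holder_1 below 0.01 m and z of grey_holder_2 in the frame of grey_holder_1 between 0.01 and 0.018 m and angle between the x axis of grey_holder_2 and the x axis of grey_holder_1, either way round below 0.12 rad)) and angle between each of yellow_holder, blue_holder, grey_holder_1, grey_holder_2's own z axis and vertical below 0.08 rad and linear speed of each of hen_egg_1, hen_egg_2, hen_egg_3, duck_egg_1, duck_egg_2, duck_egg_3, yellow_holder, blue_holder, grey_holder_1, grey_holder_2 below 0.02 m/s); the robot touches nothing.
It fails at once if an egg is tipped over onto its side (angle between any of hen_egg_1, hen_egg_2, hen_egg_3, duck_egg_1, duck_egg_2, duck_egg_3's own z axis and vertical above 1.1 rad).
It fails at once if an egg falls freely at more than 0.65 m/s, that is from more than about 2 cm ((linear speed of hen_egg_1 above 0.65 m/s and contact force between the fingers and hen_egg_1 below 0.01 N) or (linear speed of hen_egg_2 above 0.65 m/s and contact force between the fingers and hen_egg_2 below 0.01 N) or (linear speed of hen_egg_3 above 0.65 m/s and contact force between the fingers and hen_egg_3 below 0.01 N) or (linear speed of duck_egg_1 above 0.65 m/s and contact force between the fingers and duck_egg_1 below 0.01 N) or (linear speed of duck_egg_2 above 0.65 m/s and contact force between the fingers and duck_egg_2 below 0.01 N) or (linear speed of duck_egg_3 above 0.65 m/s and contact force between the fingers and duck_egg_3 below 0.01 N)).
It also fails if it takes over 128 s, if anything falls off the work surface, if the arm or the gripper's body presses on something with over 40 N, if the wrist force passes 120 N, or if a joint passes its speed limit or range.

## Working session

There is one attempt and no reset: what is moved stays moved. The work goes in short steps, each a Python script; the robot and the scene stay as the last script left them, time stands still between calls to the robot, and variables do not carry over. Pictures are saved under pics/ and viewed, at most 14 in all, crops included, and the job is handed in when it is done.

```bash
mkdir -p pics; ls; python3 - <<'E'
from workcell import bot, ik, capture
import cv2,numpy as np
for n in("scene","top"):
    c=capture(n);cv2.imwrite(f"pics/{n}0.png",c["img"]);print(n,c["mtx"].round(1).tolist(),c["cam_to_world"].round(3).tolist())
o=bot.get_obs();print(o["position"],o["ee_rot"],o["width"],o["time"],bot.tcp_to_tips)
E
```

```text
pics
scene [[392.2, 0.0, 282.7], [0.0, 392.2, 207.5], [0.0, 0.0, 1.0]] [[-0.887, -0.277, 0.369, 0.184], [-0.461, 0.57, -0.68, 0.598], [-0.022, -0.774, -0.633, 0.613], [0.0, 0.0, 0.0, 1.0]]
top [[422.8, 0.0, 281.8], [0.0, 422.8, 206.7], [0.0, 0.0, 1.0]] [[0.021, -0.995, 0.093, 0.461], [-1.0, -0.023, -0.019, 0.012], [0.022, -0.093, -0.995, 0.874], [0.0, 0.0, 0.0, 1.0]]
[ 0.23050393 -0.5807183   0.2447785 ] [ 9.82208365e-01  1.87793673e-01 -4.43758164e-05 -5.12572554e-04] 1.0004508987778884 0.1 0.014
```

View pics/top0.png

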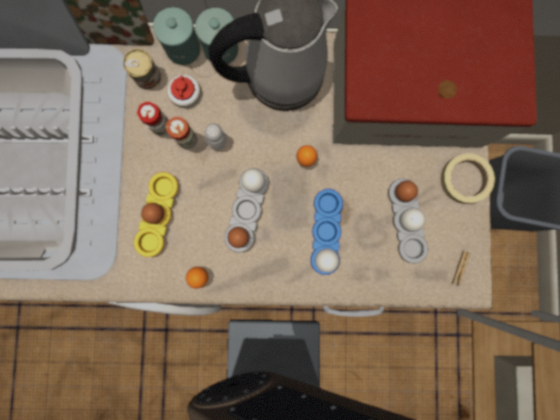

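View pics/scene0.png

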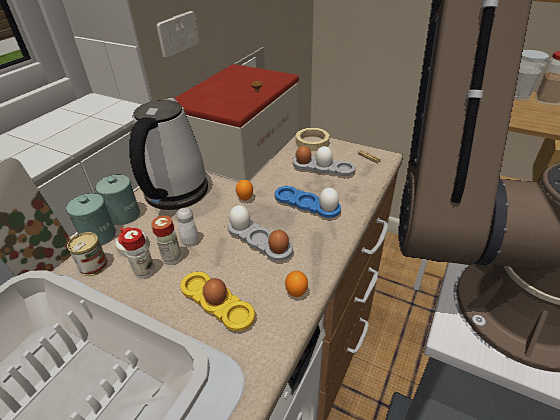

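The top view shows, as column,row pixels:
- **Yellow holder:** cups at (162,187) and (149,242) are free; a hen egg is at (152,213).
- **Grey A:** duck egg (253,180), free cup (246,210), hen egg (238,237).
- **Blue holder:** cups at (328,203) and (326,232) are free; a duck egg is at (325,260).
- **Grey B:** hen egg (406,191), duck egg (413,220), free cup (412,248).
- **Decoys:** orange eggs at (306,156) and (196,277).

The scene view agrees. Next I'll measure from masks in both views.

```bash
cat > vis.py <<'E'
from workcell import bot, ik, capture
import cv2,numpy as np
def ray(c,uv):
    T=c["cam_to_world"];d=T[:3,:3]@np.linalg.solve(c["mtx"],[uv[0],uv[1],1.]);return T[:3,3],d/np.linalg.norm(d)
def plane(c,uv,z):
    o,d=ray(c,uv);return (o+d*(z-o[2])/d[2])[:2]
def tri(c1,p1,c2,p2):
    A=np.zeros((3,3));b=np.zeros(3)
    for c,p in((c1,p1),(c2,p2)):
        o,d=ray(c,p);M=np.eye(3)-np.outer(d,d);A+=M;b+=M@o
    return np.linalg.solve(A,b)
def blobs(m,a0,a1):
    n,l,s,c=cv2.connectedComponentsWithStats(m.astype(np.uint8))
    return [(int(s[i,4]),s[i,:4].tolist(),c[i].round(1).tolist()) for i in range(1,n) if a0<s[i,4]<a1]
def masks(img):
    h,s,v=[x.astype(int) for x in cv2.split(cv2.cvtColor(img,cv2.COLOR_BGR2HSV))]
    return dict(yellow=(h>20)&(h<35)&(s>160)&(v>90),blue=(h>98)&(h<120)&(s>110)&(v>60),
      brown=(h<14)&(s>110)&(v>40)&(v<215),white=(s<45)&(v>170),grey=(s<32)&(v>70)&(v<230))
E
python3 - <<'E'
from vis import *
for n,(x0,x1,y0,y1) in dict(top=(130,440,165,290),scene=(170,370,130,340)).items():
    img=cv2.imread(f"pics/{n}0.png")
    M=masks(img);R=np.zeros(img.shape[:2],bool);R[y0:y1,x0:x1]=1
    for k in M:
        print(n,k,blobs(M[k]&R,60,3000))
img=cv2.imread("pics/top0.png")[165:290,130:440]
cv2.imwrite("pics/z0.png",cv2.resize(img,None,fx=2.5,fy=2.5,interpolation=cv2.INTER_CUBIC))
E
```

```text
top yellow [(167, [151, 175, 21, 23], [158.9, 184.7]), (210, [143, 198, 29, 32], [161.5, 213.1]), (162, [137, 231, 20, 22], [144.1, 241.7])]
top blue [(1484, [312, 190, 30, 84], [326.5, 221.4])]
top brown [(336, [396, 181, 22, 20], [406.3, 190.7]), (322, [142, 204, 21, 19], [152.1, 212.8]), (306, [228, 228, 20, 19], [237.8, 237.0]), (209, [186, 267, 23, 22], [198.7, 276.8])]
top white [(296, [242, 170, 20, 19], [251.4, 178.8]), (339, [229, 189, 33, 41], [244.7, 209.6]), (173, [239, 203, 15, 15], [246.5, 209.8]), (315, [405, 210, 20, 19], [414.4, 218.7]), (309, [317, 251, 20, 20], [326.8, 260.5])]
top grey [(1792, [225, 169, 43, 83], [247.8, 204.3]), (1794, [389, 179, 39, 84], [408.5, 227.1]), (464, [315, 248, 25, 27], [327.6, 260.4])]
scene yellow [(1685, [181, 272, 74, 59], [219.1, 303.0])]
scene blue [(890, [275, 186, 66, 32], [303.2, 200.5])]
scene brown [(224, [296, 146, 15, 18], [303.1, 154.6]), (127, [236, 183, 17, 18], [244.5, 193.4]), (382, [269, 230, 20, 24], [278.2, 241.2]), (1133, [328, 234, 42, 106], [352.8, 293.7]), (147, [285, 273, 23, 24], [295.9, 289.2]), (482, [203, 278, 23, 27], [214.5, 291.2])]
scene white [(150, [317, 146, 15, 13], [323.9, 152.3]), (210, [321, 187, 17, 16], [328.9, 194.8]), (235, [229, 205, 19, 17], [238.1, 212.9]), (90, [178, 208, 12, 11], [182.8, 213.1]), (178, [170, 327, 27, 13], [178.8, 335.2])]
scene grey [(1888, [170, 130, 35, 67], [184.3, 162.6]), (814, [293, 146, 63, 30], [326.5, 163.4]), (312, [319, 188, 20, 22], [328.6, 198.0]), (1283, [228, 205, 65, 56], [253.2, 232.9]), (554, [177, 207, 21, 39], [186.4, 226.2]), (88, [354, 284, 16, 19], [363.6, 296.0]), (93, [318, 314, 7, 26], [321.2, 329.0]), (82, [360, 318, 8, 22], [363.7, 328.7]), (174, [170, 327, 26, 13], [178.5, 335.2])]
```

View pics/z0.png

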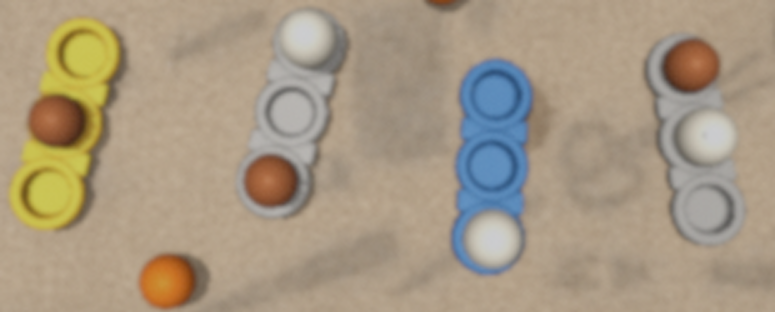

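The zoomed crop shows four ring-shaped holders with clear free-cup circles, at crop coordinates (84,54), (48,192), (292,112), (496,95), (491,166) and (708,209). I'll refine these with Hough circles and then fit the rows.

```bash
cat > meas.py <<'E'
from vis import *
S=4
def circ(img,uv,r0,r1,win=6):
    g=cv2.resize(cv2.cvtColor(img,cv2.COLOR_BGR2GRAY),None,fx=S,fy=S,interpolation=cv2.INTER_CUBIC)
    x,y=int(uv[0])-25,int(uv[1])-25
    C=cv2.HoughCircles(g[y*S:(y+50)*S,x*S:(x+50)*S],cv2.HOUGH_GRADIENT,1,4,param1=60,param2=8,minRadius=int(r0*S),maxRadius=int(r1*S))
    for a,b,r in (C[0] if C is not None else []):
        p=np.array([x+(a+.5)/S-.5,y+(b+.5)/S-.5])
        if np.linalg.norm(p-uv)<win: return p,r/S
    return None
E
python3 - <<'E'
from meas import *
t=capture("top");s=capture("scene")
img=t["img"]
rings=dict(y1=(163.6,186.6),y3=(149.2,241.8),a2=(246.8,209.8),b1=(328.4,203),b2=(326.4,231.4),g3=(413.2,248.6))
for k,uv in rings.items():
    for r in((13,16.5),(8.5,11)):
        q=circ(img,np.array(uv),*r)
        if q: print(k,q[0].round(1),round(q[1],1),plane(t,q[0],.022).round(4))
# eggs: (top guess, scene guess, tip-to-wide height)
eggs=dict(h3=((152,213),(214.5,291),.032),d1=((253,180),(239,217),.036),h1=((238,237),(278,241),.032),d3=((325.5,260),(329,199),.036),h2=((406.3,190.7),(303,155),.032),d2=((413,220),(324,157),.036))
for k,(a,b,h) in eggs.items():
    q=circ(img,np.array(a),9.5,13.5)
    if q:
        print(k,q[0].round(1),round(q[1],1),plane(t,q[0],.008+h).round(4),'tri',tri(t,q[0],s,b).round(3))
E
```

```text
y1 [166.8 187. ] 14.0 [0.5755 0.2291]
y1 [166.8 186. ] 10.8 [0.5775 0.2292]
y3 [152.2 239. ] 15.2 [0.4701 0.253 ]
y3 [148.5 241.8] 10.6 [0.4645 0.2602]
a2 [249.  210.5] 13.2 [0.5317 0.0618]
a2 [245.8 209.8] 10.6 [0.533  0.0683]
b1 [327.5 206.5] 13.8 [ 0.5435 -0.0971]
b1 [327.8 203. ] 10.3 [ 0.5507 -0.0975]
b2 [322.8 236. ] 16.4 [ 0.4835 -0.0882]
b2 [326.5 232.2] 9.4 [ 0.4913 -0.0956]
g3 [413.2 247.8] 16.1 [ 0.4639 -0.2717]
g3 [413.  248.5] 10.3 [ 0.4624 -0.2711]
h3 [152.5 212.2] 11.7 [0.5223 0.2501] tri [0.522 0.251 0.037]
d1 [252.5 179.2] 10.8 [0.5921 0.0553] tri [0.592 0.055 0.04 ]
h1 [238.2 237. ] 11.0 [0.4775 0.0803] tri [0.478 0.081 0.036]
d3 [326.5 260.2] 13.4 [ 0.4359 -0.0935] tri [ 0.435 -0.094  0.039]
h2 [406.8 191.8] 11.9 [ 0.5751 -0.2534] tri [ 0.577 -0.255  0.033]
d2 [411.5 218.2] 13.4 [ 0.5219 -0.2613] tri [ 0.521 -0.265  0.036]
```

```bash
cat > fit.py <<'E'
import numpy as np
def rowfit(pts,xs):   # pts world xy, xs holder x in m -> centre, yaw, residuals mm
    P=np.array(pts);X=np.array(xs);Z=P@[1,1j];zc=Z.mean();xc=X.mean()
    a=np.angle(np.sum((Z-zc)*(X-xc)));c=zc-xc*np.exp(1j*a)
    r=(Z-c-X*np.exp(1j*a))*np.exp(-1j*a)*1000
    return np.array([c.real,c.imag]),a,r.round(1)
E
python3 - <<'E'
from meas import *; from fit import rowfit
t=capture("top");img=t["img"]
big=cv2.resize(img,None,fx=4,fy=4,interpolation=cv2.INTER_CUBIC)
tiles=[]
for uv in [(163.6,186.6),(149.2,241.8),(246.8,209.8),(328.4,203),(326.4,231.4),(413.2,248.6)]:
    x,y=int(uv[0])-18,int(uv[1])-18
    q=cv2.resize(img[y:y+37,x:x+37],(259,259),interpolation=cv2.INTER_CUBIC)  # 7x
    q=cv2.normalize(q,None,0,255,cv2.NORM_MINMAX)
    for k in range(0,259,35): q[:3,k]=0;q[:3,k]=0;q[k,:5]=0;q[:5,k]=0
    c=tuple(((np.array(uv)-[x,y]+.5)*7).astype(int)); cv2.drawMarker(q,tuple(int(v) for v in c),(0,0,255),0,8,1);cv2.circle(q,tuple(int(v) for v in c),int(9.8*7),(0,0,255),1)
    cv2.circle(q,tuple(int(v) for v in c),int(15*7),(0,0,255),1)
    tiles.append(q)
cv2.imwrite("pics/tiles.png",np.vstack([np.hstack(tiles[:3]),np.hstack(tiles[3:])]))
P=lambda u,z=.022:plane(t,u,z)
R=dict(Y=([P((163.6,186.6)),P((149.2,241.8)),(.522,.2505)],[.058,-.058,0]),
A=([(.5921,.0553),P((246.8,209.8)),(.4778,.0805)],[.058,0,-.058]),
B=([P((328.4,203)),P((326.4,231.4)),(.4359,-.0935)],[.058,0,-.058]),
G=([(.576,-.2535),(.5219,-.2625),P((413.2,248.6))],[.058,0,-.058]))
for k,(p,x) in R.items(): print(k,np.round(p,4).tolist(),*rowfit(p,x))
E
```

```text
Y [[0.5761, 0.2355], [0.4644, 0.2588], [0.522, 0.2505]] [0.52084368 0.24826377] -0.20579486702686012 [-1.3-1.2j  0.6-1.2j  0.7+2.4j]
A [[0.5921, 0.0553], [0.533, 0.0662], [0.4778, 0.0805]] [0.53429605 0.06734306] -0.21700089070708553 [ 1.+0.7j -1.-1.4j -0.+0.7j]
B [[0.5507, -0.0988], [0.493, -0.0954], [0.4359, -0.0935]] [ 0.49318945 -0.09591483] -0.046345704133807446 [-0.4-0.2j -0.2+0.5j  0.7-0.2j]
G [[0.576, -0.2535], [0.5219, -0.2625], [0.4622, -0.2715]] [ 0.52002167 -0.2625136 ] 0.1571747466453666 [-1.3+0.1j  1.9-0.3j -0.6+0.1j]
```

View pics/tiles.png

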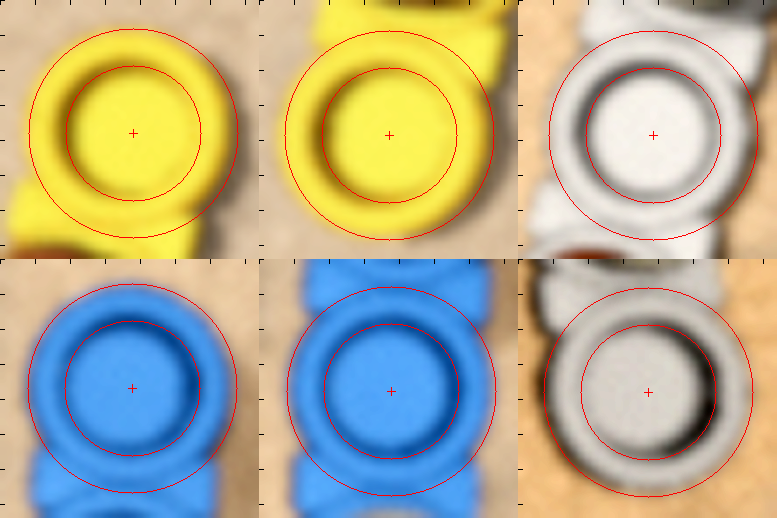

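Ring centres sit within about 1 px of the rims and the row-fit residuals are 2.4 mm or less. Triangulated egg heights of 33–40 mm fit the given sizes. Now the first pick.

```bash
cat > arm.py <<'E'
from workcell import bot, ik, capture
import numpy as np
from scipy.spatial.transform import Rotation as Ro
H=dict(Y=(.521,.249,-.206),A=(.534,.068,-.217),B=(.493,-.0955,-.046),G=(.520,-.2625,.157))
def cup(h,i): x,y,a=H[h]; return np.array([x+i*.058*np.cos(a),y+i*.058*np.sin(a)])
def rot(a): # tool x along the row, choose the half turn with the smaller wrist move
    c=[]
    for k in(0,np.pi):
        q=(Ro.from_euler('z',a+k)*Ro.from_euler('x',np.pi)).as_quat()
        p=bot.get_obs()["position"];j=ik([.52,p[1] if abs(p[1])<.3 else 0,.2],q)
        if j is not None: c.append((abs(j[5]),q))
    return min(c,key=lambda t:t[0])[1]
def say(m):
    o=bot.get_obs();print(m,'t%.1f'%o["time"],np.round(o["position"],4),'w%.3f'%o["width"],'f',np.round(o["wrist_force"],1),'g%.1f'%o["gripper_force"])
def over(p,z,q,feed=.35):
    try: bot.move_straight([*p,z],rot=q,feed=feed)
    except bot.MotionError as e: print('reach',e); bot.reach([*p,z],q)
def pick(h,i,z,up=.15,effort=25):
    p=cup(h,i);over(p,up,rot(H[h][2]));bot.move_straight([*p,z],feed=.12);say('down')
    bot.close_gripper(effort);say('grip');bot.move_straight([*p,up],feed=.12);say('up')
def place(h,i,z,up=.15):
    p=cup(h,i);over(p,up,rot(H[h][2]),.3);bot.move_straight([*p,z+.02],feed=.15);bot.move_straight([*p,z],feed=.04);say('set')
    bot.open_jaws();say('open');bot.move_straight([*p,up],feed=.15)
E
python3 - <<'E'
from arm import *
q=rot(H['A'][2]);bot.reach([*cup('A',-1),.15],q);say('above')
pick('A',-1,.038)
import cv2
for n in("scene",):cv2.imwrite(f"pics/{n}1.png",capture(n)["img"])
E
```

```text
above t2.8 [0.4777 0.0799 0.15  ] w1.003 f [-0.  -0.2 -0.6] g0.0
down t4.1 [0.4776 0.0805 0.0385] w0.997 f [0.7 0.6 0.1] g0.0
grip t4.6 [0.4775 0.0805 0.0383] w0.496 f [ 0.9 -0.4  3.4] g25.0
up t5.7 [0.4771 0.0805 0.1495] w0.495 f [ 0.  -0.3 -0.4] g25.5
```

View pics/scene1.png

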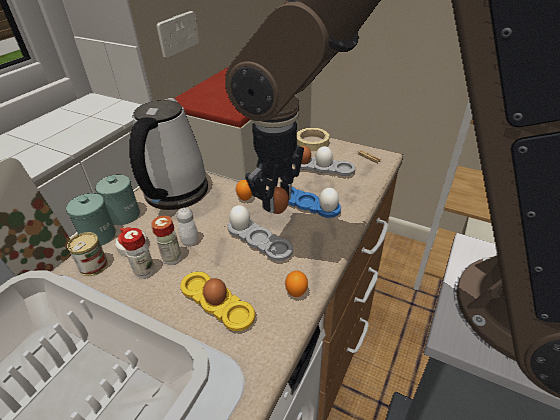

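The egg hangs upright in the gripper at about (280,198), and the grey holder is undisturbed. I'll place it and check.

```bash
python3 - <<'E'
from arm import *
place('Y',-1,.0385)
pick('G',1,.038)
import cv2
cv2.imwrite("pics/scene2.png",capture("scene")["img"])
E
```

```text
set t7.9 [0.4642 0.2609 0.0384] w0.495 f [-0.6 -1.1  3.2] g25.7
open t8.4 [0.4642 0.2609 0.0385] w1.002 f [-0.1 -0.3 -0.6] g0.0
down t12.0 [ 0.5776 -0.2536  0.0387] w0.999 f [0.2 0.5 0.6] g0.0
grip t12.5 [ 0.5774 -0.2534  0.0384] w0.497 f [0.1 1.  3.1] g24.9
up t13.6 [ 0.577  -0.2533  0.1492] w0.500 f [-0.3 -0.  -0.4] g25.5
```

View pics/scene2.png

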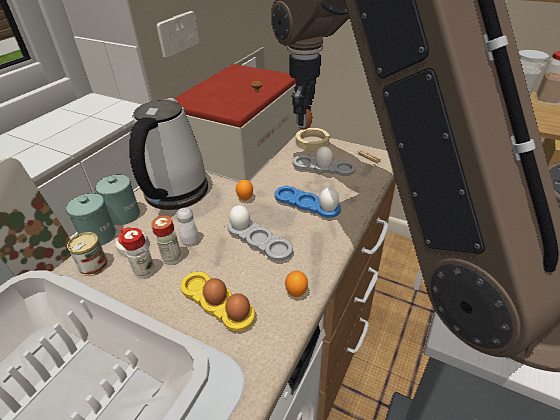

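The first hen egg stands in the yellow cup at (237,306), and the second is held upright at (306,118). Next are the remaining eggs.

```bash
python3 - <<'E'
from arm import *
place('Y',1,.0385)
pick('A',1,.041)
place('B',1,.0415)
pick('G',0,.041)
place('B',0,.0415)
over([.5,.08],.2,rot(0))
bot.reach([.24,-.58,.25],rot(0)) if ik([.24,-.58,.25],rot(0)) is not None else None
import cv2
for n in("scene","top"):cv2.imwrite(f"pics/{n}3.png",capture(n)["img"])
say('end')
E
```

```text
reach the arm cannot follow that straight line within its joint ranges
set t18.6 [0.5778 0.2371 0.0385] w0.500 f [-1.2 -0.8  2.7] g25.8
open t19.1 [0.5777 0.2372 0.0384] w1.000 f [-1.   0.3  0.2] g0.0
down t24.3 [0.591  0.0555 0.0416] w1.001 f [-0.7 -0.3  0.4] g0.0
grip t24.8 [0.5909 0.0554 0.0414] w0.537 f [ 0.2 -0.7  3.4] g25.1
up t25.8 [0.5903 0.0555 0.1493] w0.537 f [-0.1  0.3 -1. ] g25.7
set t27.9 [ 0.551  -0.0982  0.0414] w0.529 f [ 0.1 -0.   2.8] g26.0
open t28.4 [ 0.5509 -0.0982  0.0415] w1.002 f [-0.5 -0.2 -1.3] g0.0
down t33.4 [ 0.5203 -0.2626  0.0416] w1.001 f [ 1.4 -0.4  0.2] g0.0
grip t33.8 [ 0.5201 -0.2625  0.0414] w0.533 f [-0.1  1.   5. ] g25.0
up t34.9 [ 0.5197 -0.2624  0.1493] w0.533 f [-0.1  0.7 -1.6] g25.7
set t37.0 [ 0.4932 -0.0955  0.0415] w0.533 f [-1.   1.7  2.9] g26.1
open t37.5 [ 0.493  -0.0955  0.0414] w0.999 f [-0.1 -0.4 -0.1] g0.0
end t39.1 [0.4998 0.0792 0.1992] w0.998 f [-0.3 -0.1 -0.5] g0.0
```

View pics/scene3.png

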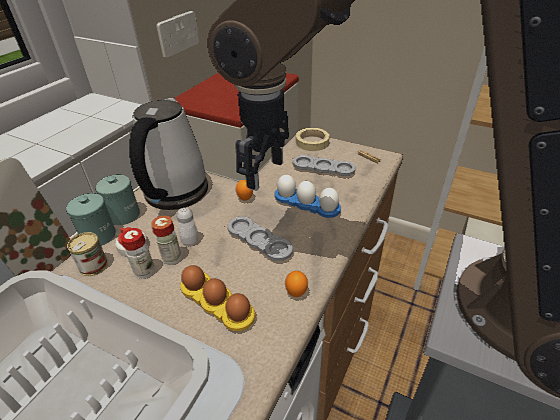

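View pics/top3.png

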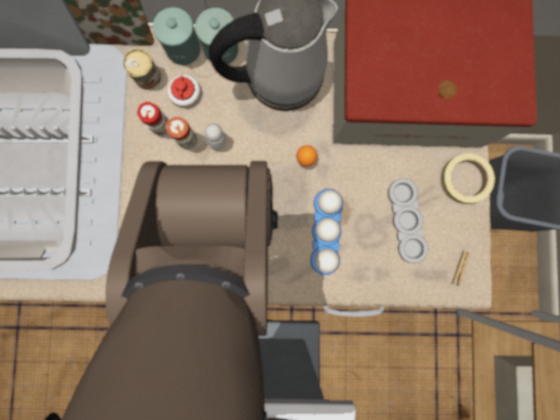

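All six eggs stand upright: brown ones at (193,278), (214,291), (238,307), white ones at (287,187), (306,191), (329,199). The grey holders are empty. I'll clear the arm and measure both grey holders.

```bash
python3 - <<'E'
from arm import *; from vis import *; from fit import rowfit
bot.move_j([-1.299,0.491,1.559,0,1.092,-0.106]);say('park')
t=capture("top");img=t["img"];m=masks(img)["grey"]
tiles=[]
for k,(x0,x1,y0,y1) in dict(A=(218,275,163,258),G=(380,436,172,268)).items():
    R=np.zeros(m.shape,np.uint8);R[y0:y1,x0:x1]=m[y0:y1,x0:x1]
    cs,_=cv2.findContours(R,cv2.RETR_EXTERNAL,cv2.CHAIN_APPROX_NONE);c=max(cs,key=cv2.contourArea)
    W=np.array([plane(t,p[0],.02) for p in c]).astype(np.float32)
    (cx,cy),(w,h),a=cv2.minAreaRect(W*1000);M=cv2.moments(W*1000)
    b=cv2.boxPoints(((cx,cy),(w,h),a));e=max((b[1]-b[0],b[2]-b[1]),key=np.linalg.norm);e=e if e[0]>0 else -e
    print(k,'rect',round(cx,1),round(cy,1),round(w,1),round(h,1),'yaw',np.arctan2(e[1],e[0]).round(3),'cent',round(M['m10']/M['m00'],1),round(M['m01']/M['m00'],1))
    q=cv2.resize(img[y0:y1,x0:x1],None,fx=6,fy=6,interpolation=cv2.INTER_CUBIC)
    iT=np.linalg.inv(t["cam_to_world"])
    for i in(-1,0,1):
        P=iT@[*cup(k,i),.022,1];u=(t["mtx"]@(P[:3]/P[2]))[:2]
        cv2.circle(q,tuple(int(v) for v in ((u-[x0,y0]+.5)*6)),58,(0,0,255),1)
    tiles.append(q[:570,:336])
cv2.imwrite("pics/greys.png",np.hstack(tiles))
E
```

```text
park t41.6 [ 0.231  -0.5805  0.2452] w1.003 f [ 0.6 -0.1 -0.1] g0.0
A rect 534.2 67.5 58.8 173.7 yaw -0.227 cent 534.0 67.6
G rect 519.6 -261.4 172.8 59.5 yaw 0.175 cent 519.8 -261.5
```

View pics/greys.png

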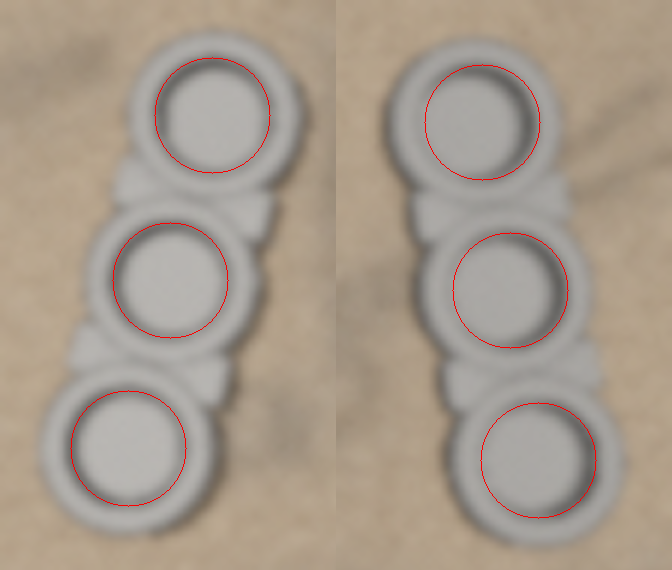

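Predicted cup circles (red) match the rims of both empty holders within about 1 mm. Next is stacking: the right one (G) onto the left (A).

```bash
python3 - <<'E'
from arm import *
H['G']=(.520,-.262,.165);H['A']=(.534,.068,-.222)
bot.reach([*cup('G',0),.15],rot(H['G'][2]))
pick('G',0,.018,effort=40)
over(cup('A',0),.15,rot(H['A'][2]),.25);p=cup('A',0)
for z in(.06,.042,.037,.0345,.0325):
    bot.move_straight([*p,z],feed=.1 if z>.05 else .03);bot.sleep(.1);say(z)
    if bot.get_obs()["wrist_force"][2]>12: break
import cv2
cv2.imwrite("pics/scene4.png",cv2.resize(capture("scene")["img"][150:330,150:390],None,fx=3,fy=3))
E
```

```text
down t44.8 [ 0.5203 -0.2622  0.0186] w0.997 f [-0.2  0.2 -0.4] g0.0
grip t45.2 [ 0.5204 -0.2622  0.0188] w0.691 f [0.  0.3 5. ] g41.7
up t46.4 [ 0.5197 -0.2618  0.1493] w0.692 f [ 0.3  0.7 -1.1] g43.1
0.06 t49.0 [0.5343 0.068  0.0606] w0.690 f [-0.8  0.1 -0.8] g43.1
0.042 t49.9 [0.5341 0.068  0.0421] w0.686 f [ 0.3 -0.3 -1.9] g43.1
0.037 t50.3 [0.534 0.068 0.037] w0.692 f [ 0.7 -0.4 -1.5] g43.1
0.0345 t50.7 [0.534  0.068  0.0345] w0.687 f [ 0.2  0.2 -0.6] g43.1
0.0325 t51.0 [0.5342 0.068  0.0328] w0.691 f [0.3 0.7 5.2] g43.7
```

View pics/scene4.png

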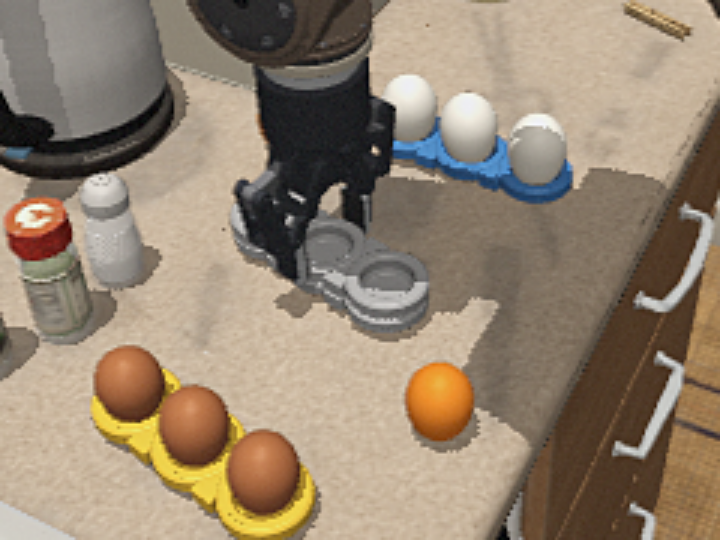

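The holder makes contact at exactly +14 mm, so the feet are in the cups, and the stack looks aligned. I'll release, retreat and verify.

```bash
python3 - <<'E'
from arm import *; import cv2
bot.open_jaws();bot.move_straight([.534,.068,.2],feed=.15)
bot.move_j([-1.299,0.491,1.559,0,1.092,-0.106]);say('park')
a=cv2.resize(capture("scene")["img"][130:340,160:380],(400,382),interpolation=cv2.INTER_CUBIC)
b=cv2.resize(capture("top")["img"][160:290,130:350],(400,236),interpolation=cv2.INTER_CUBIC)
cv2.imwrite("pics/end.png",np.hstack([a,np.vstack([b,np.zeros((146,400,3),np.uint8)])]))
E
```

```text
park t55.3 [ 0.231  -0.5806  0.2452] w1.001 f [-0.1 -0.7 -0.6] g0.0
```

View pics/end.png

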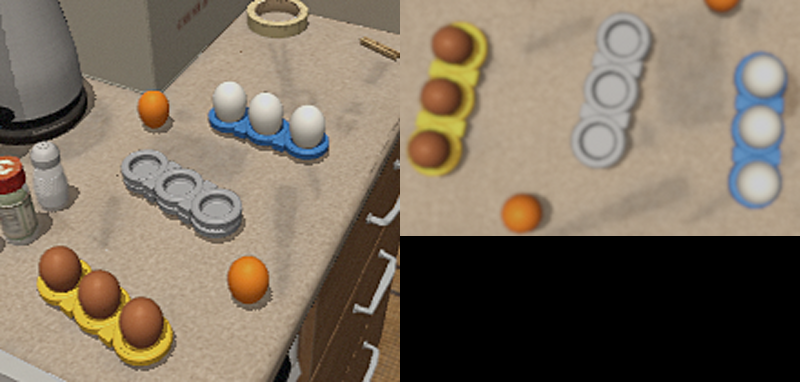

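The grey stack at (180,190) is level and nested, all eggs are upright in the yellow and blue holders, and the orange eggs are untouched.

```bash
python3 -c "
from workcell import bot
print(bot.sign_off())"
```

```text
the job is handed in; nothing more can be done
None
```

I handed the job in at about 55 s: the last pictures show the brown eggs upright in the yellow holder, the white ones upright in the blue, and the two grey holders nested; sign-off returned no verdict.

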